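# Tip a culture flask, then hold its spring arm open

## Robot

A 6-joint arm with a two-finger parallel gripper is mounted at the origin on the work surface. World frame = base frame: x ahead of the robot, y to its left, z up, the work surface at z = 0. Lengths are in m, angles in rad, forces in N, time in s.
With the tool pointing down it reaches from about 0.35 to 0.775 m from the base axis. Payload 7.3 kg.
Tool frame: the origin (TCP) lies at the very end of the fingers, on their centre line; the grasp point (between the pads) lies 19 mm behind it; z points along the fingers, y is the direction in which the jaws open and shut (so a half turn about z gives the same grasp; the last joint's range is limited). The gripper opens to 92 mm and grips with 3 to 60 N. Pads are 19 mm wide; open, the fingers measure 130 mm over their backs; the gripper's body (75 mm by 190 mm) begins 47 mm behind the grasp point.
Start: joints at [-1.264, 0.342, 1.524, -0, 1.275, -0.146], TCP at [0.23, -0.472, 0.227] pointing down, gripper open.
Joint ranges: [-2.53, 2.53], [-0.77, 2.02], [0.04, 2.7], [-1, 4.14], [0.28, 2.66], [-3.11, 3.11]. Speed limits (rad/s): [2.57, 2.57, 3.14, 3.14, 3.14, 3.14].

## Interface

Orientations are given as [roll, pitch, yaw] about the fixed x, y, z axes, in that order (R = Rz(yaw) Ry(pitch) Rx(roll)).
In Python, from cell import robot gives the robot as it stands.
- The arm moves only by the tool apply_moves, never from a script. Its argument "plan" is a list of rows, each an object of numbers: "tx", "ty", "tz": the shift along the tool's x, y, z in m; "yaw": the turn about the tool's z in rad; "grip": the opening, from -1 (shut) to 1 (fully open), so that 0 is half open. In form: [{"tx": .., "ty": .., "tz": .., "yaw": .., "grip": ..}, ...]. A call has 1 to 8 rows; each row is the pose to reach, as a shift and turn from the pose commanded when the call began, along the tool's axes at that moment; what a row does not reach only later rows make up. A row lasts 1/8 s, in which the tool goes at most 62.5 mm and 10.7 degrees, less where a joint would pass 70% of its speed; a pose out of reach is approached as far as the arm can. A call with a gripper value outside its range is refused whole. The fingers move at their own pace and stop on an object; "force" is the grip in N (left out, the last holds). Time passes only in rows, so rows that repeat a pose let the fingers close. It gives the time, the measured TCP pose, the force and the opening at its end, in the units of the state.
- robot.observe(): the state, without advancing time (a new reading comes with each control period).
- robot.read_camera(name): name is "scene" or "top" or "wrist"; returns (picture, depth): 384x512x3 uint8, red, green, blue; 384x512 float32, m along the optical axis (not along the pixel's ray), 0 where there is no reading.
- robot.get_calibration(name): a dict with "camera_matrix" (3x3 intrinsics, pixels), "k1" (the pictures are not rectified: a ray, as slopes to the right and down, at radius r is drawn at 1 + k1 r^2 times it, then the intrinsics apply), "R" (3x3) and "t" (3): a world point X has camera coordinates R X + t. Camera axes: x right, y down, z forward; pixel columns grow to the right and rows downward; lengths in m; the calibration is good to about 2 mm. A picture is of the moment at which its call begins: read the wrist's pose just before it. get_calibration takes no time and is no camera call; for the wrist camera it gives the pose at the moment of the call.
- robot.hand_in(): hands the job in, once; it reports no verdict.
Trained networks look in the newest picture that a camera, given by its name, has taken for a name from the list of things; names that differ only in an ending like _2 or _b are one class to them, and where a whole thing is asked for, a point or a joint stands for the part that bears it (a point fixed in the world has none). Each returns a list of dicts, best first, with "confidence" (0 to 1); they miss things now and then, are a little off and sometimes report something else, mostly with a low value. They report only what shows in the picture. A call takes as long as a camera call. They do not tell look-alikes from the thing itself.
- robot.outline_of(label, camera): "region" (384x512 bool, what is visible of it) and "pixel" ([row, column] in pixels, amid what is visible of it).
- robot.tip_of(label, camera): "pixel" ([row, column] in pixels: a listed point, or the origin of a listed thing).
The state is a dict: "time": time; "qpos": joint angles; "qvel": joint speeds; "joint_efforts": joint torques, N m; "tool_pos": TCP position; "tool_rot": TCP orientation; "contact_force": force on the tool from outside, world axes, zero at the start; "torque": the same for the moment, N m; "opening": finger opening in m.
Only numpy, scipy, OpenCV 4.12 (cv2) and the standard library are available. Lean on these libraries where they do the work, as an engineer would, in place of code of your own. Each camera call takes 0.05 s, during which the arm holds its last target.

## Task

Tip the flask cradle, which has a knob at its front, up to about 30 degrees (not past 40), keep it there about a second and lower it level again without letting it drop, the spring arm staying closed over the flask meanwhile. Then swing the spring arm, with the upright post at its end, aside all the way to its stop, and finish while your fingers are still holding it there against the spring, so that a colleague could lift the flask out. Leave the flask in its cradle and do not disturb the things around the stand.

Things in the scene. Friction and masses are not known exactly. Their poses are not given: they have to be found in the camera images.
- stand: Grey base of the tipping stand, a 195 x 120 mm plate 10 mm thick, fixed to the bench. Origin on the bench top under the stand; +x points from the knob (front) to the hinge (rear), y to the left seen from the knob, z up. Turned up to 0.4 rad either way. Stand frame values below are in this frame.
- cradle_hinge (a point): Middle of the cradle's hinge axis, which runs along the stand's y; 100 mm behind the stand's origin (+x), 35 mm above the bench.
- cradle (a joint): Tip angle of the white cradle, rad: 0 = level (resting on its stop), positive = front (knob end) raised; mechanical limit 0.9. The cradle, with arm and flask, weighs about 0.75 kg and falls back by itself when let go; lifting it at the knob takes about 4 N.
- knob_center (a point): Centre of the plain metal barrel knob on a steel stalk at the cradle's front: 22 mm in diameter, 30 mm long along the stand's y, flat ends. Level, it is at stand frame (-125, 0, 55) mm: 225 mm in front of and 20 mm above the hinge axis, moving on an arc about it. Clear around for 40 mm but for the stalk (10 mm, to the rear). It can be pinched across its flat ends and may turn between the pads.
- keeper (a joint): Swing angle of the steel spring arm, rad: 0 = closed, lying diagonally over the flask; positive = counter-clockwise seen from above; stop at 1.2 (arm clear of the flask on the right, stand -y, side). A spring pulls it shut always: about 2 N at the post when closed, 6 N at the stop.
- keeper_pivot (a point): Point on the arm's pivot axis (perpendicular to the cradle floor, so vertical when the cradle is level), at the arm's mid-thickness. Stand frame, cradle level: (50, -58, 87) mm. The axis is carried by the cradle. Pivot hub 30 mm in diameter, its top 11 mm above this point.
- post_center (a point): Centre of the upright round steel post at the arm's free end: 14 mm in diameter, 50 mm tall, standing on the arm (6 mm thick); 33 mm above keeper_pivot, 110 mm from the pivot axis. With the cradle level, in the stand frame: (-41, 4, 120) mm when closed, (-41, -120, 120) mm at the stop, on an arc bulging to -x between. It may be pinched or pushed and may turn between the pads.
- flask_center (a point): Centre of the body of the closed flat flask, 90 x 60 x 40 mm, about 0.15 kg, lying loose in the cradle's low-walled pocket with its neck and cap (29 mm) to the rear (+x). Its top is 4 mm below the arm.
- flask_seat (a point): Where the flask's centre belongs when seated in the cradle (a point fixed to the cradle).
- tube_rack: Bystander: low tube rack 70 x 200 x 45 mm, left of the stand. Origin under its centre.
- beaker: Bystander: open glass beaker, 70 mm in diameter, 60 mm tall, right of the stand. Origin under its centre.
- jar: Bystander: closed amber jar, 56 mm in diameter, 75 mm tall, right of the stand. Origin under its centre.
Things that resemble listed ones, but are neither listed nor needed, are in the scene too. What is meant by the part that bears flask_center is not green or red, and is the smaller of those in its own colour.

How it is judged:
By the outcome, as a careful person would: the job done as asked, in the order asked, and still so for the second after the job is handed in, while the arm keeps its last pose, push and grip.
It also fails if it takes over 64 s, if anything falls off the work surface, if the arm or the gripper's body presses on something with over 40 N, if the wrist force passes 120 N, or if a joint passes its speed limit or range.

## Working session

There is one attempt and no reset: what is moved stays moved. The work goes in short steps, Python scripts to look and compute and a tool call to move; the robot and the scene stay as the last step left them, time stands still between calls to the robot, and variables do not carry over. Pictures are saved under pics/ and viewed, and the job is handed in when it is done.

Besides the shell and the picture viewer there is one more tool, called after ">>>" as name(argument=value, ...) on one line, values as JSON. apply_moves: Moves the arm, as the interface text tells. Its arguments: {"type":"object","properties":{"plan":{"type":"array","items":{"type":"object","properties":{"tx":{"type":"number"},"ty":{"type":"number"},"tz":{"type":"number"},"yaw":{"type":"number"},"grip":{"type":"number"}}}},"force":{"type":"number"}},"required":["plan"]}

```bash
ls; mkdir -p pics; python3 - <<'E'
from cell import robot
import cv2
print(robot.observe())
for n in ("scene","top"):
    im,d=robot.read_camera(n)
    cv2.imwrite(f"pics/{n}0.png",im[:,:,::-1])
    c=robot.get_calibration(n); print(n,c)
E
```

```text
pics
{'time': 0.0, 'qpos': array([-1.26401482e+00,  3.42749789e-01,  1.52503553e+00, -4.61988037e-05,
        1.27537889e+00, -1.46011849e-01]), 'qvel': array([-3.37691185e-05,  1.86919179e-05,  3.46231062e-04,  3.54347763e-05,
        8.28680720e-05, -1.74058951e-04]), 'joint_efforts': array([-2.98167324e-03, -4.31255329e+01, -2.44222283e+01,  7.13517889e-02,
        5.58763300e-02, -1.34860634e-04]), 'tool_pos': array([ 0.22955242, -0.47169723,  0.22602445]), 'tool_rot': array([-3.14003139e+00, -1.84944816e-04,  4.52806701e-01]), 'contact_force': array([ 0.55599623, -0.12192529, -0.08210524]), 'torque': array([ 0.02296192,  0.0314953 , -0.01878305]), 'opening': 0.09163062484925377}
scene {'camera_matrix': array([[393.18467085,   0.        , 252.79871544],
       [  0.        , 393.18467085, 191.18405344],
       [  0.        ,   0.        ,   1.        ]]), 'k1': -0.13505013743483046, 'R': array([[ 0.64826723,  0.76129467, -0.01341687],
       [ 0.51220045, -0.44905806, -0.73211854],
       [-0.5633829 ,  0.46773634, -0.6810451 ]]), 't': array([-0.31867094, -0.23547168,  1.49721195])}
top {'camera_matrix': array([[363.09648976,   0.        , 255.00296396],
       [  0.        , 363.09648976, 186.59278565],
       [  0.        ,   0.        ,   1.        ]]), 'k1': -0.09862949024360489, 'R': array([[-7.32669660e-03, -9.99973054e-01, -4.59865779e-04],
       [-9.87595718e-01,  7.30814014e-03, -1.56847979e-01],
       [ 1.56847113e-01, -6.95016079e-04, -9.87622651e-01]]), 't': array([-0.03560518,  0.56066152,  0.95853847])}
```

View pics/scene0.png

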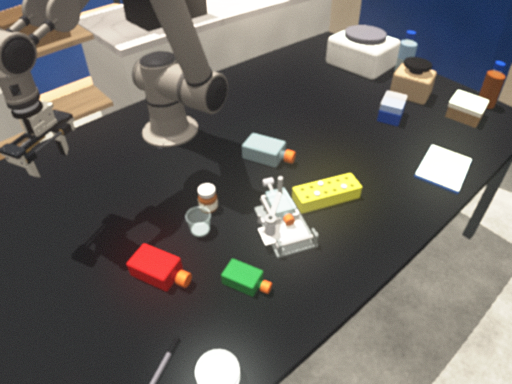

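View pics/top0.png

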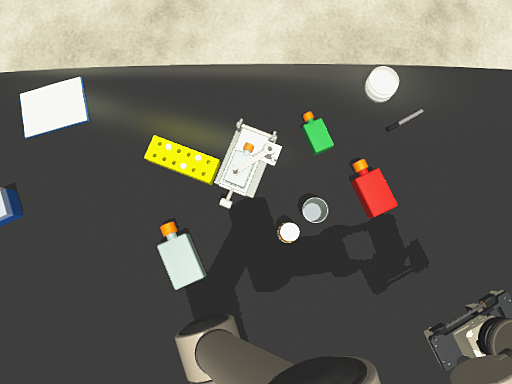

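The stand is at about (247,165) in the top picture. Flasks are at red (372,190), green (317,133), large pale (180,260) and small pale in the cradle (247,165). The small pale one is not red or green and is the smaller of its colour, so it is the one meant. Next I'll confirm it in a crop and measure.

```bash
cat > h.py <<'E'
import numpy as np, cv2
from cell import robot
def ray(c,px):
    K=c["camera_matrix"];k=c["k1"]
    u,v=px[1],px[0]
    xd=np.array([(u-K[0,2])/K[0,0],(v-K[1,2])/K[1,1]]); r=np.linalg.norm(xd); q=r
    for _ in range(30): q=r/(1+k*q*q)
    x=xd*(q/r if r>0 else 1)
    return np.array([x[0],x[1],1.])
def world(c,px,z):   # z depth
    return c["R"].T@(ray(c,px)*z-c["t"])
def onplane(c,px,h):
    d=c["R"].T@ray(c,px); o=-c["R"].T@c["t"]
    return o+d*(h-o[2])/d[2]
def proj(c,X):
    p=c["R"]@np.asarray(X)+c["t"]; x=p[:2]/p[2]; x=x*(1+c["k1"]*(x@x)); K=c["camera_matrix"]
    return np.array([K[1,1]*x[1]+K[1,2],K[0,0]*x[0]+K[0,2]])
E
python3 - <<'E'
from h import *
H=dict(knob_center=.055,cradle_hinge=.035,keeper_pivot=.087,post_center=.120,stand=0,tube_rack=0,beaker=0,jar=0,flask_center=None,flask_seat=None)
for n in ("top","scene"):
    im,d=robot.read_camera(n); c=robot.get_calibration(n)
    for l,h in H.items():
        for r in robot.tip_of(l,n)[:3]:
            p=r["pixel"]; print(n,l,np.round(p,1),round(r["confidence"],2), np.round(onplane(c,p,h if h is not None else .06),4))
    x0,y0,x1,y1=(200,105,300,220) if n=="top" else (235,165,335,265)
    cv2.imwrite(f"pics/crop_{n}.png",cv2.resize(im[y0:y1,x0:x1,::-1],None,fx=5,fy=5,interpolation=cv2.INTER_CUBIC))
E
```

```text
top knob_center [204.5 225.7] 0.82 [0.5101 0.0401 0.055 ]
top cradle_hinge [131.1 254.5] 0.92 [ 0.7228 -0.0395  0.035 ]
top cradle_hinge [167.3 239.5] 0.23 [0.6171 0.0035 0.035 ]
top keeper_pivot [149.8 271.1] 0.78 [ 0.6534 -0.0837  0.087 ]
top keeper_pivot [168.1 242.5] 0.7 [ 0.6037 -0.0067  0.087 ]
top post_center [169.9 237.5] 0.81 [0.5921 0.005  0.12  ]
top beaker [208.5 313.1] 0.75 [ 0.5026 -0.2058  0.    ]
top beaker [168.1 242.3] 0.22 [ 0.6222 -0.0032  0.    ]
top jar [228.7 286.8] 0.73 [ 0.4457 -0.1291  0.    ]
top flask_center [167.5 239.7] 0.91 [0.6112 0.0018 0.06  ]
top flask_center [193.6 371.3] 0.81 [ 0.5361 -0.3579  0.06  ]
top flask_center [138.1 316.9] 0.72 [ 0.6936 -0.2134  0.06  ]
top flask_seat [170.9 239.4] 0.98 [0.6017 0.0027 0.06  ]
scene knob_center [183.2 269.1] 0.89 [0.5243 0.0375 0.055 ]
scene cradle_hinge [241.  295.9] 0.86 [ 0.726  -0.0484  0.035 ]
scene keeper_pivot [218.7 270.2] 0.69 [ 0.6562 -0.0786  0.087 ]
scene post_center [183.5 279. ] 0.89 [0.5965 0.0076 0.12  ]
scene stand [221.7 278.9] 0.85 [ 0.6225 -0.0118  0.    ]
scene tube_rack [197.2 327.5] 0.62 [0.6469 0.172  0.    ]
scene beaker [227.1 202.6] 0.68 [ 0.4937 -0.1918 -0.    ]
scene beaker [220.9 269.1] 0.67 [ 0.6014 -0.0311  0.    ]
scene beaker [184.2 279.1] 0.66 [0.5039 0.1003 0.    ]
scene jar [207.  210.2] 0.68 [ 0.4418 -0.1271  0.    ]
scene flask_center [264.9 154.4] 0.88 [ 0.5663 -0.382   0.06  ]
scene flask_center [202.9 278.9] 0.8 [ 0.6088 -0.0017  0.06  ]
scene flask_center [148.9 263.1] 0.7 [0.389  0.1332 0.06  ]
scene flask_seat [183.3 278.7] 0.51 [0.5477 0.0549 0.06  ]
scene flask_seat [202.3 277.9] 0.43 [ 0.6052 -0.0021  0.06  ]
```

```bash
ls pics
```

```text
crop_scene.png
crop_top.png
scene0.png
top0.png
```

View pics/crop_top.png

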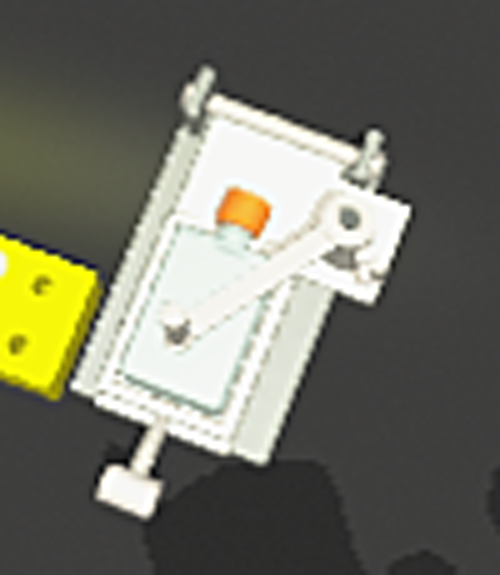

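View pics/crop_scene.png

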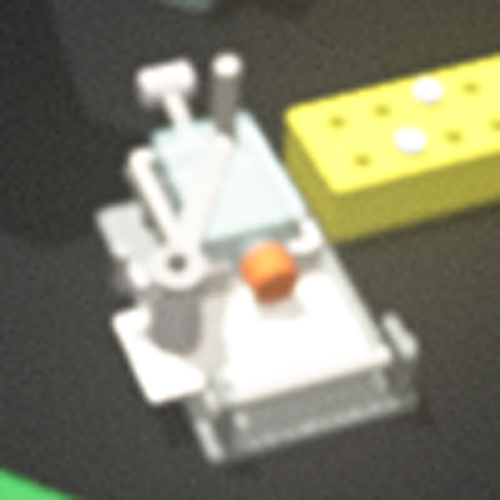

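```bash
cat > fit.py <<'E'
from h import *
from scipy.optimize import least_squares
P=dict(knob=(-.125,0,.055),hinge=(.1,0,.035),pivot=(.05,-.058,.087),post=(-.041,.004,.120))
def S2W(s,p):
    x,y,a=s[:3]; c_,s_=np.cos(a),np.sin(a)
    return np.array([x+c_*p[0]-s_*p[1],y+s_*p[0]+c_*p[1],p[2]])
E
python3 - <<'E'
from fit import *
O={"top":dict(knob=(204.5,225.7),hinge=(131.1,254.5),pivot=(149.8,271.1),post=(169.9,237.5)),
"scene":dict(knob=(183.2,269.1),hinge=(241,295.9),pivot=(218.7,270.2),post=(183.5,279))}
C={n:robot.get_calibration(n) for n in O}
def f(s,cams=("top","scene")):
    return np.concatenate([proj(C[n],S2W(s,P[k]))-np.array(v) for n in cams for k,v in O[n].items()])
for cams in (("top",),("scene",),("top","scene")):
    r=least_squares(f,[.62,0,-.3],args=(cams,),loss='soft_l1'); print(cams,np.round(r.x,4)); print(np.round(f(r.x,cams).reshape(-1,2),1).tolist())
s=r.x
for k in P: print(k,np.round(S2W(s,P[k]),4))
print(robot.get_calibration("wrist"))
E
```

```text
('top',) [ 0.6281 -0.0088 -0.3649]
[[-0.5, 1.6], [0.4, 1.7], [-0.2, -1.1], [0.3, -1.8]]
('scene',) [ 0.6344 -0.0091 -0.4022]
[[-1.2, -0.5], [0.0, 0.2], [0.9, -0.6], [-0.2, 1.2]]
('top', 'scene') [ 0.6304 -0.0085 -0.3827]
[[-1.6, 0.7], [-0.2, 2.2], [-0.6, -1.0], [-0.6, -2.1], [-1.7, -2.0], [-1.1, -0.1], [0.2, -1.0], [-0.9, 0.1]]
knob [0.5144 0.0381 0.055 ]
hinge [ 0.7232 -0.0459  0.035 ]
pivot [ 0.6551 -0.081   0.087 ]
post [0.5939 0.0105 0.12  ]
{'camera_matrix': array([[338.20406307,   0.        , 256.85931463],
       [  0.        , 338.20406307, 192.60955858],
       [  0.        ,   0.        ,   1.        ]]), 'k1': -0.06459471161339782, 'R': array([[ 4.37698225e-01, -8.99121850e-01, -4.02924539e-04],
       [-8.63556883e-01, -4.20509680e-01,  2.78282444e-01],
       [-2.50379259e-01, -1.21455783e-01, -9.60499203e-01]]), 't': array([-0.52507522, -0.03512317,  0.39063318])}
```

>>> apply_moves(plan=[{"tx": 0.03, "ty": -0.02, "tz": -0.02, "yaw": 0}, {"tx": 0.08, "ty": -0.05, "tz": -0.05, "yaw": 0}, {"tx": 0.13, "ty": -0.085, "tz": -0.08, "yaw": 0}, {"tx": 0.18, "ty": -0.12, "tz": -0.08, "yaw": 0}, {"tx": 0.23, "ty": -0.15, "tz": -0.08, "yaw": 0}, {"tx": 0.28, "ty": -0.18, "tz": -0.08, "yaw": 0}, {"tx": 0.33, "ty": -0.215, "tz": -0.08, "yaw": 0}, {"tx": 0.38, "ty": -0.25, "tz": -0.08, "yaw": 0}])

```text
schema error: expected keys tx, ty, tz, yaw, grip
```

>>> apply_moves(plan=[{"tx": 0.04, "ty": -0.025, "tz": 0.0, "yaw": 0.14}, {"tx": 0.08, "ty": -0.05, "tz": 0.0, "yaw": 0.28}, {"tx": 0.1, "ty": -0.065, "tz": 0.01, "yaw": 0.42}, {"tx": 0.11, "ty": -0.07, "tz": 0.02, "yaw": 0.56}, {"tx": 0.11, "ty": -0.07, "tz": 0.03, "yaw": 0.7}, {"tx": 0.11, "ty": -0.07, "tz": 0.03, "yaw": 0.83}, {"tx": 0.11, "ty": -0.07, "tz": 0.03, "yaw": 0.83}])

```text
schema error: expected keys tx, ty, tz, yaw, grip
```

```bash
python3 - <<'E'
from h import *
s=robot.observe(); print(s["time"],s["tool_pos"],s["tool_rot"],s["qpos"],s["contact_force"])
im,d=robot.read_camera("wrist"); np.save("wd.npy",d); np.save("wi.npy",im)
cv2.imwrite("pics/w1.png",cv2.resize(im[:,:,::-1],None,fx=1.5,fy=1.5))
c=robot.get_calibration("wrist")
H=dict(knob_center=.055,cradle_hinge=.035,keeper_pivot=.087,post_center=.120,flask_center=.06)
for l,h in H.items():
    for r in robot.tip_of(l,"wrist")[:3]:
        p=r["pixel"]; print(l,np.round(p,1),round(r["confidence"],2), np.round(onplane(c,p,h),4))
E
```

```text
1.2 [ 0.22970635 -0.47209567  0.22673392] [ 3.14152135e+00 -2.01687796e-05  4.52754736e-01] [-1.26400959e+00  3.42007442e-01  1.52410780e+00  3.16988540e-05
  1.27540980e+00 -1.45977221e-01] [0.16555789 0.45113431 0.06773172]
```

View pics/w1.png

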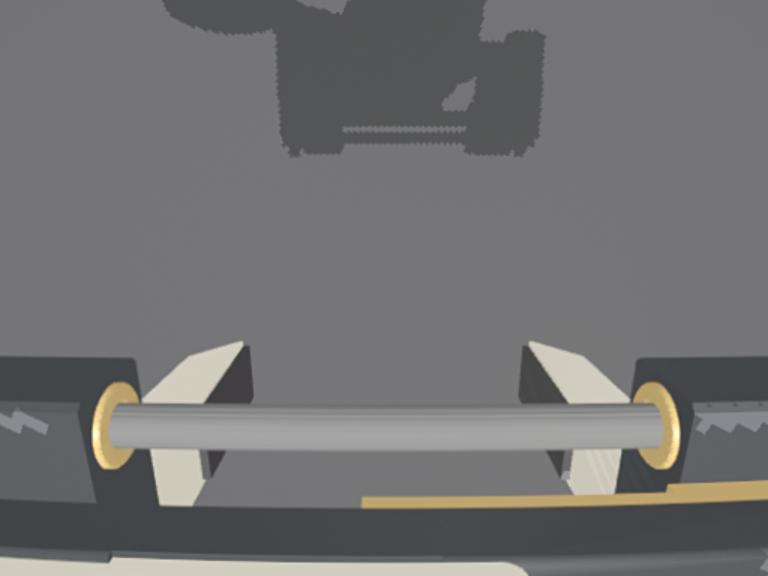

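The plan rows need all the keys, so nothing moved. The wrist picture shows bare table and the fingers at the bottom.

>>> apply_moves(plan=[{"tx": 0.03, "ty": -0.02, "tz": -0.02, "yaw": 0, "grip": 1}, {"tx": 0.08, "ty": -0.05, "tz": -0.05, "yaw": 0, "grip": 1}, {"tx": 0.13, "ty": -0.085, "tz": -0.08, "yaw": 0, "grip": 1}, {"tx": 0.18, "ty": -0.12, "tz": -0.08, "yaw": 0, "grip": 1}, {"tx": 0.23, "ty": -0.15, "tz": -0.08, "yaw": 0, "grip": 1}, {"tx": 0.28, "ty": -0.18, "tz": -0.08, "yaw": 0, "grip": 1}, {"tx": 0.33, "ty": -0.215, "tz": -0.08, "yaw": 0, "grip": 1}, {"tx": 0.38, "ty": -0.25, "tz": -0.08, "yaw": 0, "grip": 1}])

```text
time: 2.5
tool_pos: [0.4628, -0.0792, 0.3069]
tool_rot: [3.141, -0.0, 0.453]
contact_force: [0.3, -0.0, 0.5]
opening: 0.092
```

>>> apply_moves(plan=[{"tx": 0.04, "ty": -0.025, "tz": 0.0, "yaw": 0.14, "grip": 1}, {"tx": 0.08, "ty": -0.05, "tz": 0.0, "yaw": 0.28, "grip": 1}, {"tx": 0.1, "ty": -0.065, "tz": 0.01, "yaw": 0.42, "grip": 1}, {"tx": 0.11, "ty": -0.07, "tz": 0.02, "yaw": 0.56, "grip": 1}, {"tx": 0.11, "ty": -0.07, "tz": 0.03, "yaw": 0.7, "grip": 1}, {"tx": 0.11, "ty": -0.07, "tz": 0.03, "yaw": 0.83, "grip": 1}, {"tx": 0.11, "ty": -0.07, "tz": 0.03, "yaw": 0.83, "grip": 1}])

```text
time: 3.38
tool_pos: [0.5303, 0.0301, 0.2766]
tool_rot: [3.141, 0.0, -0.376]
contact_force: [-0.3, -0.7, 0.2]
opening: 0.0917
```

```bash
python3 - <<'E'
from h import *
s=robot.observe(); print(s["time"],s["tool_pos"],s["tool_rot"],s["qpos"],s["contact_force"])
im,d=robot.read_camera("wrist"); np.save("wd.npy",d); np.save("wi.npy",im)
cv2.imwrite("pics/w2.png",cv2.resize(im[:,:,::-1],None,fx=1.5,fy=1.5))
c=robot.get_calibration("wrist")
H=dict(knob_center=.055,cradle_hinge=.035,keeper_pivot=.087,post_center=.120,flask_center=.06)
for l,h in H.items():
    for r in robot.tip_of(l,"wrist")[:3]:
        p=r["pixel"]; print(l,np.round(p,1),round(r["confidence"],2), np.round(onplane(c,p,h),4))
E
```

```text
3.375 [0.53031283 0.03006426 0.27662141] [ 3.14143751e+00  1.28655570e-04 -3.75918868e-01] [-8.76367734e-02  3.19624499e-01  1.41764890e+00 -1.13737108e-04
  1.40448671e+00  1.85909725e+00] [-0.31703601 -0.69730002  0.22725701]
knob_center [177.8 256.1] 0.9 [0.5148 0.037  0.055 ]
keeper_pivot [  5.9 314.5] 0.61 [ 0.657  -0.0781  0.087 ]
keeper_pivot [ 66.9 256.6] 0.58 [ 0.6253 -0.0071  0.087 ]
post_center [106.4 248.3] 0.75 [0.5939 0.0133 0.12  ]
flask_center [ 84.3 255.3] 0.78 [ 6.113e-01 -1.000e-04  6.000e-02]
flask_center [305.4 215.5] 0.74 [0.3778 0.1471 0.06  ]
```

View pics/w2.png

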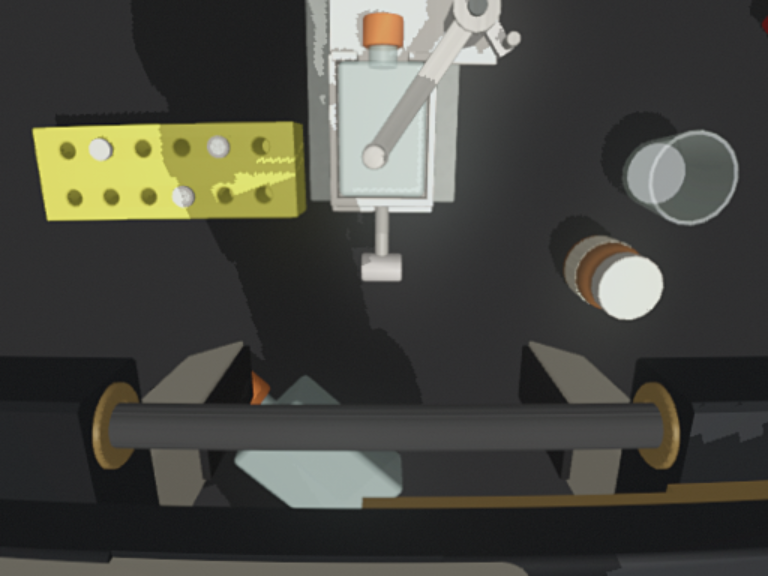

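The wrist view shows the knob at (row 178, col 254), post at (104, 249), hub at (5, 315) and the rack's front-right corner at (147, 203). It agrees with the other cameras to about 1 mm. I'll descend over the knob.

>>> apply_moves(plan=[{"tx": -0.008, "ty": -0.001, "tz": 0.03, "yaw": 0.005, "grip": 0.3}, {"tx": -0.017, "ty": -0.001, "tz": 0.08, "yaw": 0.005, "grip": 0.3}, {"tx": -0.017, "ty": -0.001, "tz": 0.13, "yaw": 0.005, "grip": 0.3}, {"tx": -0.017, "ty": -0.001, "tz": 0.16, "yaw": 0.005, "grip": 0.3}, {"tx": -0.017, "ty": -0.001, "tz": 0.16, "yaw": 0.005, "grip": 0.3}])

```text
time: 4.3
tool_pos: [0.5135, 0.0373, 0.115]
tool_rot: [3.14, 0.005, -0.382]
contact_force: [-0.4, -0.2, 0.5]
opening: 0.0596
```

```bash
python3 - <<'E'
from h import *
s=robot.observe(); print(s["time"],s["tool_pos"],s["tool_rot"],s["opening"])
im,d=robot.read_camera("wrist")
cv2.imwrite("pics/w3.png",cv2.resize(im[:,:,::-1],None,fx=1.5,fy=1.5))
c=robot.get_calibration("wrist")
H=dict(knob_center=.055,post_center=.120)
for l,h in H.items():
    for r in robot.tip_of(l,"wrist")[:3]:
        p=r["pixel"]; print(l,np.round(p,1),round(r["confidence"],2), np.round(onplane(c,p,h),4))
E
```

```text
4.3 [0.51349812 0.03726802 0.11495287] [ 3.1401014   0.00450248 -0.38172387] 0.05957521092548265
knob_center [207.4 255. ] 0.68 [0.5161 0.0379 0.055 ]
post_center [ 70.  237.7] 0.62 [0.5975 0.0129 0.12  ]
```

View pics/w3.png

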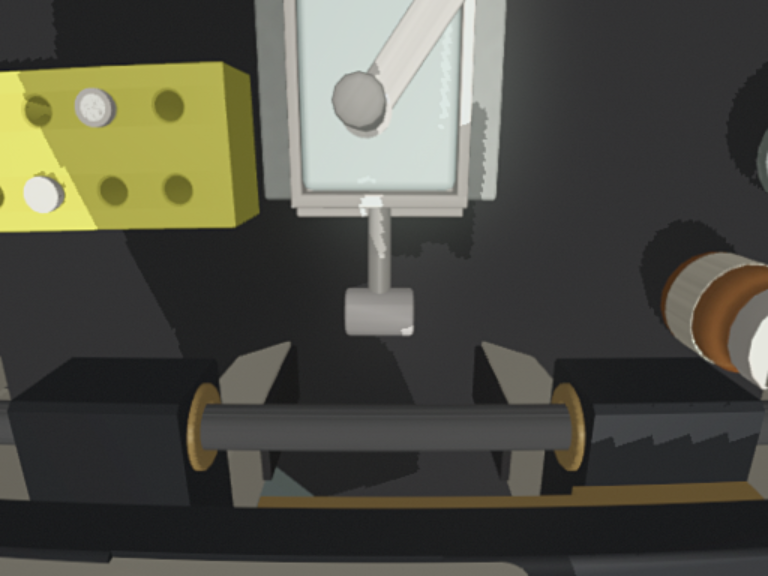

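The knob is at (312, 380) in the enlarged picture, about 2 mm left of and slightly ahead of the finger centre. I'll correct that, descend to knob height and close.

>>> apply_moves(plan=[{"tx": 0.002, "ty": -0.002, "tz": 0.02, "yaw": 0, "grip": 0.3}, {"tx": 0.002, "ty": -0.002, "tz": 0.05, "yaw": 0, "grip": 0.3}, {"tx": 0.002, "ty": -0.002, "tz": 0.075, "yaw": 0, "grip": 0.3}, {"tx": 0.002, "ty": -0.002, "tz": 0.079, "yaw": 0, "grip": 0.3}, {"tx": 0.002, "ty": -0.002, "tz": 0.079, "yaw": 0, "grip": 0.3}])

```text
time: 5.08
tool_pos: [0.5185, 0.0382, 0.039]
tool_rot: [-3.141, -0.002, -0.382]
contact_force: [0.1, -0.6, -0.0]
opening: 0.0597
```

>>> apply_moves(plan=[{"tx": 0, "ty": 0, "tz": 0, "yaw": 0, "grip": -0.5}, {"tx": 0, "ty": 0, "tz": 0, "yaw": 0, "grip": -0.5}, {"tx": 0, "ty": 0, "tz": 0, "yaw": 0, "grip": -0.5}, {"tx": 0, "ty": 0, "tz": 0, "yaw": 0, "grip": -0.5}, {"tx": 0, "ty": 0, "tz": 0, "yaw": 0, "grip": -0.5}], force=20)

```text
time: 5.7
tool_pos: [0.5178, 0.0386, 0.038]
tool_rot: [-3.141, -0.001, -0.382]
contact_force: [-0.2, 2.0, 3.2]
opening: 0.0295
```

```bash
python3 - <<'E'
from h import *
s=robot.observe(); print(s["time"],s["tool_pos"],s["tool_rot"],s["opening"],s["contact_force"])
im,d=robot.read_camera("wrist")
cv2.imwrite("pics/w4.png",cv2.resize(im[:,:,::-1],None,fx=1.5,fy=1.5))
E
```

```text
5.7 [0.51779281 0.03856057 0.03800468] [-3.14107847e+00 -6.27689665e-04 -3.82321949e-01] 0.029506114436176 [-0.17189945  1.95560539  3.21090788]
```

View pics/w4.png

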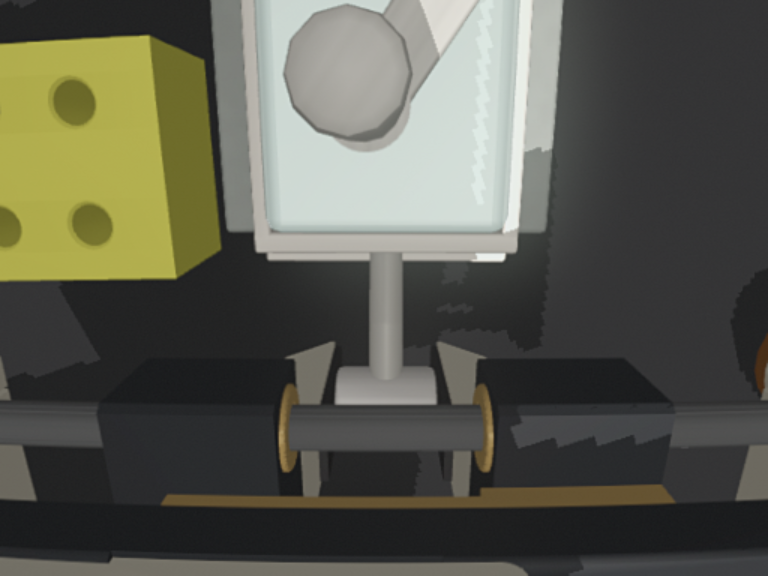

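The knob is held (opening 29.5 mm). Now I'll lift along the hinge arc.

>>> apply_moves(plan=[{"tx": 0.0008, "ty": 0, "tz": -0.008, "yaw": 0, "grip": -0.5}, {"tx": 0.002, "ty": 0, "tz": -0.0155, "yaw": 0, "grip": -0.5}, {"tx": 0.0033, "ty": 0, "tz": -0.0235, "yaw": 0, "grip": -0.5}, {"tx": 0.005, "ty": 0, "tz": -0.031, "yaw": 0, "grip": -0.5}, {"tx": 0.007, "ty": 0, "tz": -0.039, "yaw": 0, "grip": -0.5}, {"tx": 0.009, "ty": 0, "tz": -0.0465, "yaw": 0, "grip": -0.5}, {"tx": 0.0115, "ty": 0, "tz": -0.054, "yaw": 0, "grip": -0.5}, {"tx": 0.014, "ty": 0, "tz": -0.061, "yaw": 0, "grip": -0.5}], force=25)

```text
time: 6.75
tool_pos: [0.5306, 0.0334, 0.0986]
tool_rot: [-3.141, 0.001, -0.382]
contact_force: [4.2, 3.5, -6.9]
opening: 0.0297
```

```bash
python3 - <<'E'
from h import *
s=robot.observe(); print(s["time"],s["tool_pos"],s["tool_rot"],s["opening"],s["contact_force"],s["torque"])
im,d=robot.read_camera("scene")
cv2.imwrite("pics/s5.png",cv2.resize(im[130:280,200:350,::-1],None,fx=4,fy=4))
E
```

```text
6.75 [0.53055684 0.03337824 0.09855864] [-3.14122034e+00  5.37479788e-04 -3.82363593e-01] 0.029747699691054844 [ 4.19659031  3.48203808 -6.85667171] [ 0.68138937 -0.48228715 -0.04920588]
```

View pics/s5.png

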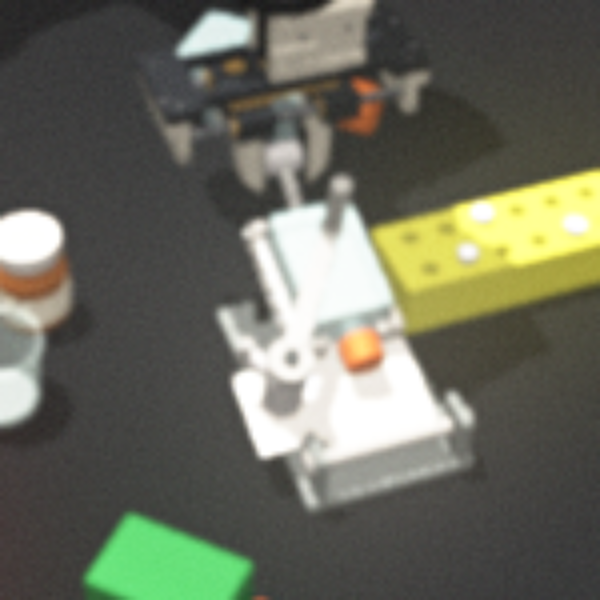

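>>> apply_moves(plan=[{"tx": 0.003, "ty": 0, "tz": -0.0075, "yaw": 0, "grip": -0.5}, {"tx": 0.006, "ty": 0, "tz": -0.0145, "yaw": 0, "grip": -0.5}, {"tx": 0.0095, "ty": 0, "tz": -0.0215, "yaw": 0, "grip": -0.5}, {"tx": 0.0135, "ty": 0, "tz": -0.0285, "yaw": 0, "grip": -0.5}, {"tx": 0.0175, "ty": 0, "tz": -0.0355, "yaw": 0, "grip": -0.5}, {"tx": 0.0215, "ty": 0, "tz": -0.042, "yaw": 0, "grip": -0.5}, {"tx": 0.026, "ty": 0, "tz": -0.049, "yaw": 0, "grip": -0.5}, {"tx": 0.026, "ty": 0, "tz": -0.049, "yaw": 0, "grip": -0.5}])

```text
time: 7.8
tool_pos: [0.5547, 0.0236, 0.1478]
tool_rot: [-3.141, 0.0, -0.382]
contact_force: [1.5, 5.2, -5.0]
opening: 0.0297
```

```bash
python3 - <<'E'
from h import *
s=robot.observe(); print(s["time"],s["tool_pos"],s["tool_rot"],s["opening"],s["contact_force"],s["torque"])
im,d=robot.read_camera("scene")
cv2.imwrite("pics/s6.png",cv2.resize(im[130:280,200:350,::-1],None,fx=4,fy=4))
E
```

```text
7.8 [0.55465275 0.02357989 0.14780222] [-3.14126536e+00  1.85804170e-04 -3.82389616e-01] 0.029668268369111954 [ 1.48142893  5.19293827 -5.03532281] [ 0.89307586 -0.23962883  0.01969168]
```

View pics/s6.png

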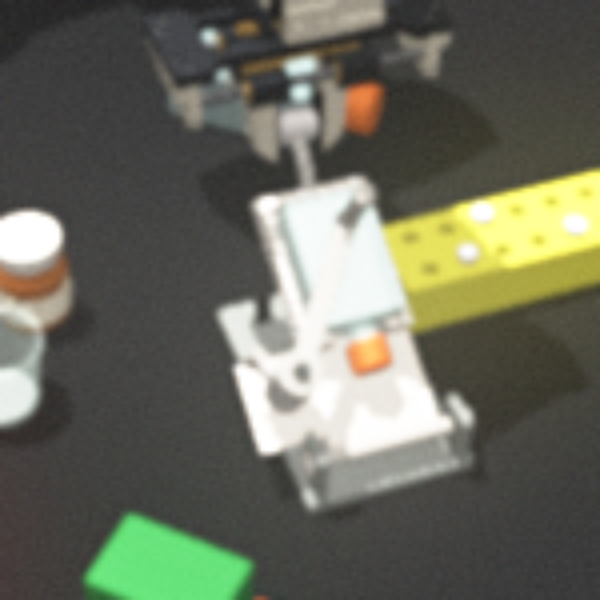

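The cradle is at 30° (rise 0.110 m), with the spring arm still over the flask. I'll hold for a second, then lower it along the same arc.

>>> apply_moves(plan=[{"tx": 0, "ty": 0, "tz": 0, "yaw": 0, "grip": -0.5}, {"tx": 0, "ty": 0, "tz": 0, "yaw": 0, "grip": -0.5}, {"tx": 0, "ty": 0, "tz": 0, "yaw": 0, "grip": -0.5}, {"tx": 0, "ty": 0, "tz": 0, "yaw": 0, "grip": -0.5}, {"tx": 0, "ty": 0, "tz": 0, "yaw": 0, "grip": -0.5}, {"tx": 0, "ty": 0, "tz": 0, "yaw": 0, "grip": -0.5}, {"tx": 0, "ty": 0, "tz": 0, "yaw": 0, "grip": -0.5}, {"tx": 0, "ty": 0, "tz": 0, "yaw": 0, "grip": -0.5}])

```text
time: 8.85
tool_pos: [0.5544, 0.0237, 0.1474]
tool_rot: [-3.141, 0.0, -0.382]
contact_force: [3.0, 4.4, -2.6]
opening: 0.0298
```

>>> apply_moves(plan=[{"tx": -0.0045, "ty": 0, "tz": 0.0065, "yaw": 0, "grip": -0.5}, {"tx": -0.0085, "ty": 0, "tz": 0.013, "yaw": 0, "grip": -0.5}, {"tx": -0.0125, "ty": 0, "tz": 0.02, "yaw": 0, "grip": -0.5}, {"tx": -0.016, "ty": 0, "tz": 0.027, "yaw": 0, "grip": -0.5}, {"tx": -0.0195, "ty": 0, "tz": 0.034, "yaw": 0, "grip": -0.5}, {"tx": -0.023, "ty": 0, "tz": 0.0415, "yaw": 0, "grip": -0.5}, {"tx": -0.026, "ty": 0, "tz": 0.0485, "yaw": 0, "grip": -0.5}, {"tx": -0.0285, "ty": 0, "tz": 0.056, "yaw": 0, "grip": -0.5}])

```text
time: 9.85
tool_pos: [0.5278, 0.0345, 0.0913]
tool_rot: [-3.141, -0.0, -0.382]
contact_force: [1.1, 5.2, -1.8]
opening: 0.0296
```

>>> apply_moves(plan=[{"tx": -0.0025, "ty": 0, "tz": 0.0075, "yaw": 0, "grip": -0.5}, {"tx": -0.0045, "ty": 0, "tz": 0.015, "yaw": 0, "grip": -0.5}, {"tx": -0.0065, "ty": 0, "tz": 0.0225, "yaw": 0, "grip": -0.5}, {"tx": -0.008, "ty": 0, "tz": 0.03, "yaw": 0, "grip": -0.5}, {"tx": -0.0095, "ty": 0, "tz": 0.0375, "yaw": 0, "grip": -0.5}, {"tx": -0.0105, "ty": 0, "tz": 0.045, "yaw": 0, "grip": -0.5}, {"tx": -0.011, "ty": 0, "tz": 0.05, "yaw": 0, "grip": -0.5}, {"tx": -0.0115, "ty": 0, "tz": 0.0525, "yaw": 0, "grip": -0.5}])

```text
time: 10.85
tool_pos: [0.5175, 0.0386, 0.0396]
tool_rot: [-3.141, -0.001, -0.382]
contact_force: [-4.3, 4.4, 20.0]
opening: 0.0302
```

```bash
python3 - <<'E'
from h import *
s=robot.observe(); print(s["time"],s["tool_pos"],s["tool_rot"],s["opening"],s["contact_force"],s["torque"])
im,d=robot.read_camera("scene")
cv2.imwrite("pics/s7.png",cv2.resize(im[130:280,200:350,::-1],None,fx=4,fy=4))
E
```

```text
10.85 [0.51753873 0.0386388  0.03959571] [-3.14123836e+00 -9.12971423e-04 -3.81923925e-01] 0.030175555440126508 [-4.30959698  4.4108607  19.96970975] [ 0.80345391  0.46148075 -0.03497849]
```

View pics/s7.png

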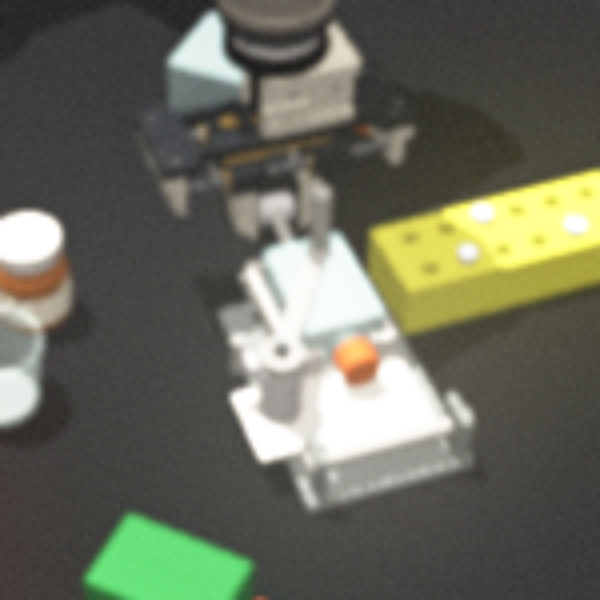

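Force +20 N upward shows the cradle is pressed on its stop, so it is level. I'll ease off, release and rise.

>>> apply_moves(plan=[{"tx": 0, "ty": 0, "tz": -0.001, "yaw": 0, "grip": -0.5}, {"tx": 0, "ty": 0, "tz": -0.001, "yaw": 0, "grip": 0.2}, {"tx": 0, "ty": 0, "tz": -0.001, "yaw": 0, "grip": 0.2}, {"tx": 0, "ty": 0, "tz": -0.001, "yaw": 0, "grip": 0.2}, {"tx": 0, "ty": 0, "tz": -0.03, "yaw": 0, "grip": 0.2}, {"tx": 0, "ty": 0, "tz": -0.08, "yaw": 0, "grip": 0.2}, {"tx": 0, "ty": 0, "tz": -0.13, "yaw": 0, "grip": 0.2}, {"tx": 0, "ty": 0, "tz": -0.16, "yaw": 0, "grip": 0.2}])

```text
time: 11.9
tool_pos: [0.5181, 0.038, 0.2019]
tool_rot: [-3.141, -0.003, -0.382]
contact_force: [-0.5, 0.8, 0.1]
opening: 0.0551
```

```bash
python3 - <<'E'
from h import *
s=robot.observe(); print(s["time"],s["tool_pos"],s["tool_rot"],s["opening"],s["contact_force"])
c=robot.get_calibration("wrist")
im,d=robot.read_camera("wrist")
cv2.imwrite("pics/w8.png",cv2.resize(im[:,:,::-1],None,fx=1.5,fy=1.5))
for l,h in dict(knob_center=.055,keeper_pivot=.087,post_center=.120).items():
    for r in robot.tip_of(l,"wrist")[:3]:
        p=r["pixel"]; print(l,np.round(p,1),round(r["confidence"],2), np.round(onplane(c,p,h),4))
# measured depth around the post
np.save("wd.npy",d)
E
```

```text
11.9 [0.51806636 0.0380176  0.20187501] [-3.14106045 -0.00328643 -0.38229362] 0.05507753555854802 [-0.46523973  0.77607536  0.12709868]
knob_center [181.  258.2] 0.68 [0.5162 0.0374 0.055 ]
keeper_pivot [ 88.3 249.9] 0.64 [0.5949 0.0129 0.087 ]
keeper_pivot [105.1 474.4] 0.35 [ 0.5175 -0.1509  0.087 ]
post_center [ 85.8 249.1] 0.94 [0.5957 0.0125 0.12  ]
```

View pics/w8.png

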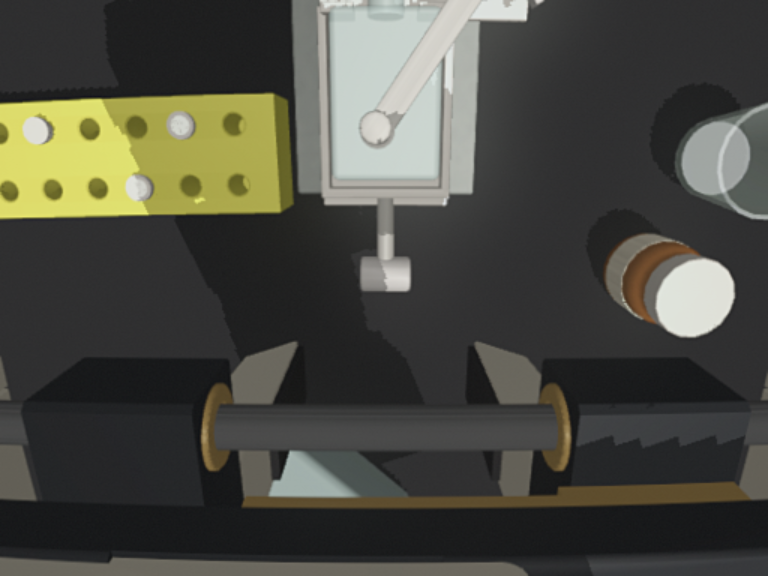

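>>> apply_moves(plan=[{"tx": 0.02, "ty": -0.001, "tz": 0, "yaw": 0.12, "grip": 0.0}, {"tx": 0.05, "ty": -0.003, "tz": 0, "yaw": 0.24, "grip": 0.0}, {"tx": 0.075, "ty": -0.005, "tz": 0, "yaw": 0.36, "grip": 0.0}, {"tx": 0.0815, "ty": -0.005, "tz": 0, "yaw": 0.48, "grip": 0.0}, {"tx": 0.0815, "ty": -0.005, "tz": 0.01, "yaw": 0.6, "grip": 0.0}, {"tx": 0.0815, "ty": -0.005, "tz": 0.02, "yaw": 0.6, "grip": 0.0}, {"tx": 0.0815, "ty": -0.005, "tz": 0.02, "yaw": 0.6, "grip": 0.0}])

```text
time: 12.98
tool_pos: [0.5939, 0.0126, 0.1771]
tool_rot: [3.138, 0.002, -0.98]
contact_force: [0.3, -0.6, 1.4]
opening: 0.0459
```

```bash
python3 - <<'E'
from h import *
s=robot.observe(); print(s["time"],s["tool_pos"],s["tool_rot"],s["opening"],s["contact_force"])
c=robot.get_calibration("wrist")
im,d=robot.read_camera("wrist")
cv2.imwrite("pics/w9.png",cv2.resize(im[:,:,::-1],None,fx=1.5,fy=1.5))
for l,h in dict(knob_center=.055,keeper_pivot=.087,post_center=.120).items():
    for r in robot.tip_of(l,"wrist")[:3]:
        p=r["pixel"]; print(l,np.round(p,1),round(r["confidence"],2), np.round(onplane(c,p,h),4))
E
```

```text
12.975 [0.59387466 0.01263747 0.17714846] [ 3.13843601e+00  2.42919023e-03 -9.79890526e-01] 0.04592629217899309 [ 0.32701139 -0.61945066  1.44591728]
knob_center [136.2 235.5] 0.42 [ 0.6316 -0.0128  0.055 ]
keeper_pivot [ 38. 254.] 0.87 [ 0.6582 -0.0802  0.087 ]
post_center [211.9 254.9] 0.73 [0.5943 0.014  0.12  ]
```

View pics/w9.png

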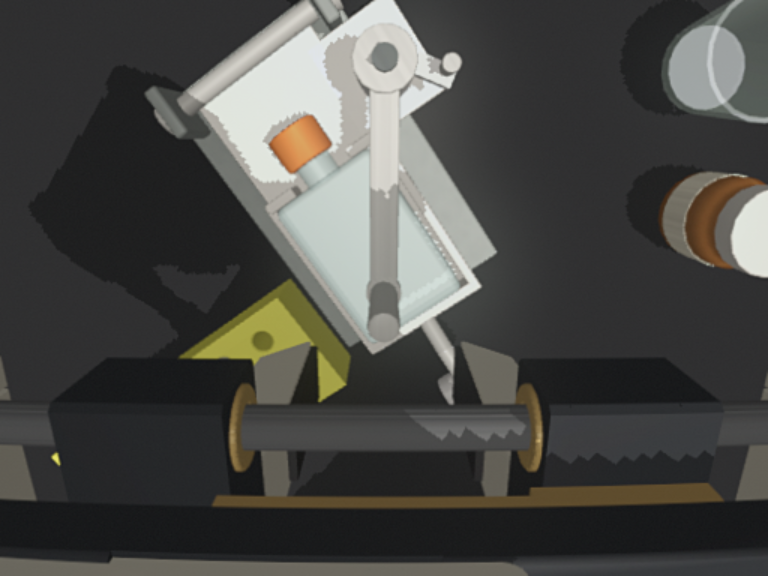

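Arm and hub are in line with the tool (hub (38,256), post top (217,256)), and the post is centred between the jaws. I'll descend and pinch it.

>>> apply_moves(plan=[{"tx": 0.0005, "ty": -0.0005, "tz": 0.02, "yaw": 0, "grip": 0.0}, {"tx": 0.0005, "ty": -0.0005, "tz": 0.05, "yaw": 0, "grip": 0.0}, {"tx": 0.0005, "ty": -0.0005, "tz": 0.07, "yaw": 0, "grip": 0.0}, {"tx": 0.0005, "ty": -0.0005, "tz": 0.073, "yaw": 0, "grip": 0.0}, {"tx": 0.0005, "ty": -0.0005, "tz": 0.073, "yaw": 0, "grip": -0.9}, {"tx": 0.0005, "ty": -0.0005, "tz": 0.073, "yaw": 0, "grip": -0.9}, {"tx": 0.0005, "ty": -0.0005, "tz": 0.073, "yaw": 0, "grip": -0.9}, {"tx": 0.0005, "ty": -0.0005, "tz": 0.073, "yaw": 0, "grip": -0.9}], force=25)

```text
time: 14.18
tool_pos: [0.5954, 0.0121, 0.1067]
tool_rot: [3.141, -0.0, -0.982]
contact_force: [-2.5, -0.9, 4.1]
opening: 0.0132
```

```bash
python3 - <<'E'
from h import *
s=robot.observe(); print(s["time"],s["tool_pos"],s["tool_rot"],s["opening"],s["contact_force"],s["qpos"])
im,d=robot.read_camera("wrist")
cv2.imwrite("pics/w10.png",cv2.resize(im[:,:,::-1],None,fx=1.5,fy=1.5))
E
```

```text
14.175 [0.59541858 0.01209187 0.10672904] [ 3.14092971e+00 -4.92873712e-04 -9.81945047e-01] 0.013170715797596813 [-2.45108027 -0.90696709  4.07153452] [-1.07903074e-01  5.82495115e-01  1.48193439e+00 -9.12257937e-04
  1.07735546e+00  2.44527064e+00]
```

View pics/w10.png

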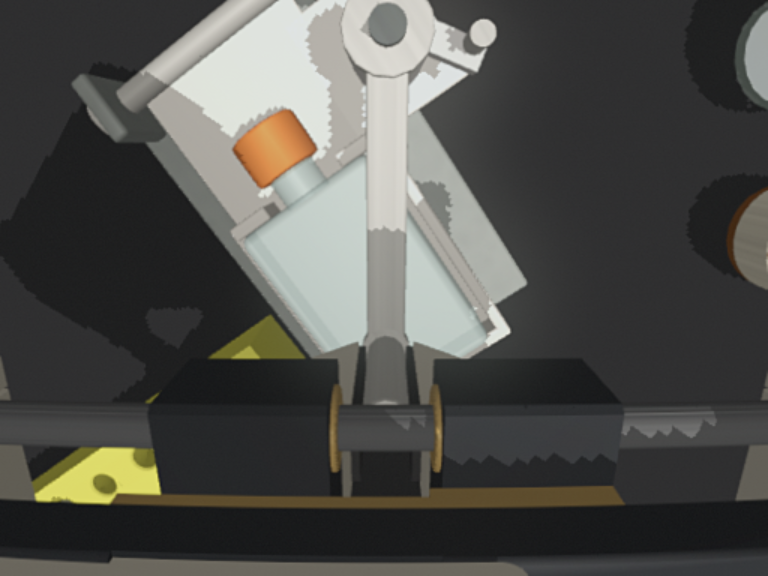

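The post is pinched (13 mm opening). Now I'll swing it along the arc while turning the tool with the arm.

>>> apply_moves(plan=[{"tx": 0.0005, "ty": 0.011, "tz": 0, "yaw": -0.1, "grip": -0.9}, {"tx": 0.002, "ty": 0.022, "tz": 0, "yaw": -0.2, "grip": -0.9}, {"tx": 0.005, "ty": 0.0325, "tz": 0, "yaw": -0.3, "grip": -0.9}, {"tx": 0.0085, "ty": 0.043, "tz": 0, "yaw": -0.4, "grip": -0.9}, {"tx": 0.0135, "ty": 0.0525, "tz": 0, "yaw": -0.5, "grip": -0.9}, {"tx": 0.019, "ty": 0.062, "tz": 0, "yaw": -0.6, "grip": -0.9}, {"tx": 0.026, "ty": 0.071, "tz": 0, "yaw": -0.7, "grip": -0.9}, {"tx": 0.0335, "ty": 0.079, "tz": 0, "yaw": -0.8, "grip": -0.9}], force=30)

```text
time: 15.22
tool_pos: [0.5481, -0.0584, 0.1067]
tool_rot: [-3.14, 0.001, -0.179]
contact_force: [-1.6, 4.9, 4.7]
opening: 0.0133
```

```bash
python3 - <<'E'
from h import *
s=robot.observe(); print(s["time"],s["tool_pos"],s["tool_rot"],s["opening"],s["contact_force"],s["qpos"])
im,d=robot.read_camera("wrist")
cv2.imwrite("pics/w11.png",cv2.resize(im[:,:,::-1],None,fx=1.5,fy=1.5))
E
```

```text
15.225 [ 0.54809408 -0.0584047   0.10673705] [-3.13995956e+00  6.82638777e-04 -1.78965648e-01] 0.013297603600956416 [-1.63972493  4.87111179  4.72565417] [-0.24613696  0.51168321  1.61378139  0.00186197  1.01691954  1.50264557]
```

View pics/w11.png

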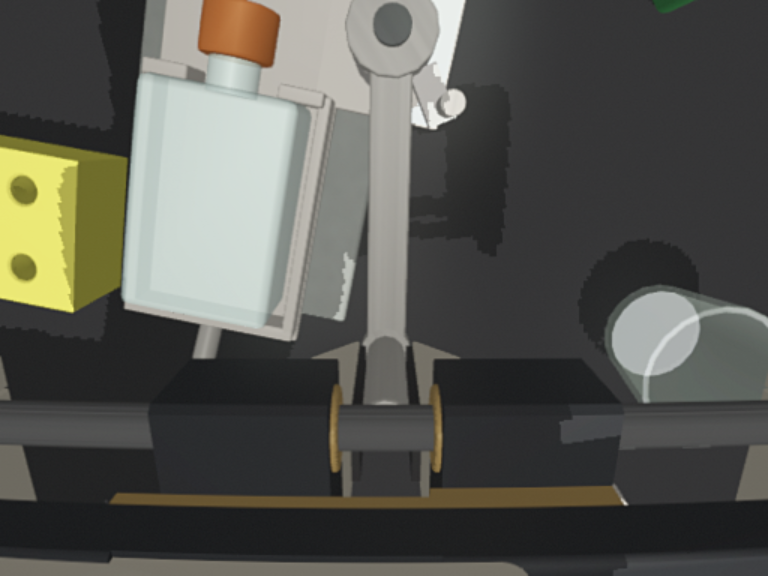

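The arm now lies clear of the flask's right wall, with the stop peg at (103,455) beside the hub. Continuing towards the stop.

>>> apply_moves(plan=[{"tx": 0.0005, "ty": 0.011, "tz": 0, "yaw": -0.1, "grip": -0.9}, {"tx": 0.002, "ty": 0.022, "tz": 0, "yaw": -0.2, "grip": -0.9}, {"tx": 0.005, "ty": 0.0325, "tz": 0, "yaw": -0.3, "grip": -0.9}, {"tx": 0.0075, "ty": 0.04, "tz": 0, "yaw": -0.37, "grip": -0.9}, {"tx": 0.0075, "ty": 0.04, "tz": 0, "yaw": -0.37, "grip": -0.9}])

```text
time: 15.9
tool_pos: [0.5476, -0.0994, 0.1067]
tool_rot: [-3.14, 0.002, 0.188]
contact_force: [-5.6, 4.8, 7.1]
opening: 0.0136
```

```bash
python3 - <<'E'
from h import *
s=robot.observe(); print(s["time"],s["tool_pos"],s["tool_rot"],s["opening"],s["contact_force"],s["torque"],s["qpos"])
y=s["tool_rot"][2]; print("tangential", s["contact_force"]@[np.sin(y),-np.cos(y),0])
im,d=robot.read_camera("wrist")
cv2.imwrite("pics/w12.png",cv2.resize(im[:,:,::-1],None,fx=1.5,fy=1.5))
E
```

```text
15.9 [ 0.5476485  -0.09941811  0.10667219] [-3.13965598e+00  1.72897781e-03  1.87689588e-01] 0.013578659853368702 [-5.64596619  4.82517981  7.13564597] [ 0.66142767  0.84258491 -0.03585678] [-3.17772117e-01  5.21173723e-01  1.59657920e+00  1.00224382e-03
  1.02629048e+00  1.06481609e+00]
tangential -5.793918127393567
```

View pics/w12.png

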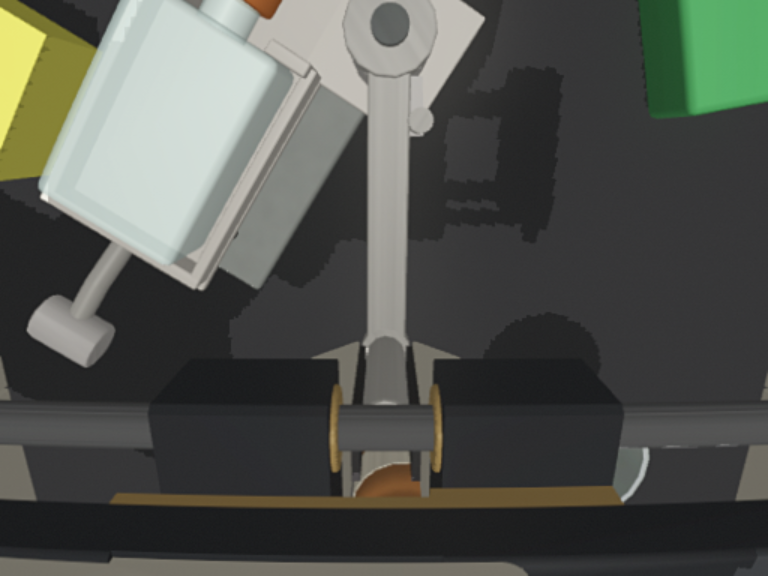

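The stop peg is nearly touching the arm at (120,420). I'll go the last few millimetres and watch the force.

>>> apply_moves(plan=[{"tx": 0, "ty": 0.002, "tz": 0, "yaw": -0.015, "grip": -0.9}, {"tx": 0, "ty": 0.0035, "tz": 0, "yaw": -0.03, "grip": -0.9}, {"tx": 0, "ty": 0.0045, "tz": 0, "yaw": -0.035, "grip": -0.9}, {"tx": 0, "ty": 0.0045, "tz": 0, "yaw": -0.035, "grip": -0.9}])

```text
time: 16.45
tool_pos: [0.5484, -0.1033, 0.1067]
tool_rot: [-3.139, 0.002, 0.223]
contact_force: [-6.4, 4.0, 7.8]
opening: 0.0135
```

```bash
cat > o.py <<'E'
from h import *
s=robot.observe(); print(s["time"],s["tool_pos"],s["tool_rot"],s["opening"],s["contact_force"],s["torque"])
y=s["tool_rot"][2]; print("tangential", s["contact_force"]@[np.sin(y),-np.cos(y),0])
E
python3 o.py
```

```text
16.45 [ 0.54841939 -0.10330357  0.10667031] [-3.13942885e+00  1.77917289e-03  2.22657193e-01] 0.01350242091945743 [-6.3742342   3.98908205  7.81381883] [ 0.64622122  0.85301315 -0.05484676]
tangential -5.298179198804657
```

>>> apply_moves(plan=[{"tx": 0, "ty": 0.0015, "tz": 0, "yaw": -0.01, "grip": -0.9}, {"tx": 0, "ty": 0.003, "tz": 0, "yaw": -0.02, "grip": -0.9}, {"tx": 0, "ty": 0.003, "tz": 0, "yaw": -0.02, "grip": -0.9}])

```text
time: 16.82
tool_pos: [0.5486, -0.1042, 0.1066]
tool_rot: [-3.136, 0.002, 0.243]
contact_force: [-7.3, 11.8, 9.3]
opening: 0.0136
```

```bash
cat >> o.py <<'E'
import sys
if len(sys.argv)>1:
    im,d=robot.read_camera("wrist"); cv2.imwrite(sys.argv[1],cv2.resize(im[:,:,::-1],None,fx=1.5,fy=1.5))
E
python3 o.py pics/w13.png
```

```text
16.825 [ 0.54858348 -0.10421548  0.10661344] [-3.13596411e+00  2.16296086e-03  2.42619645e-01] 0.013624950094865374 [-7.29140021 11.75120841  9.32386312] [ 1.81742298  1.02321051 -0.14394189]
tangential -13.158770807961464
```

View pics/w13.png

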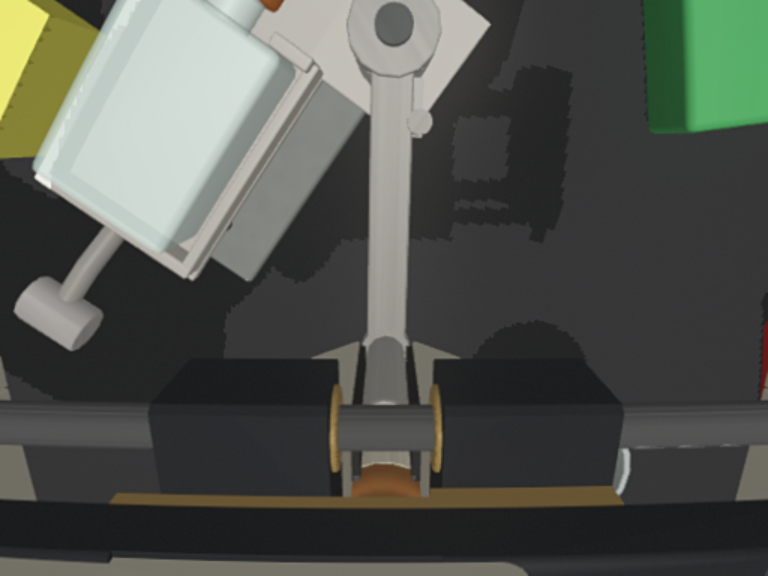

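The tool advanced only 0.9 of the commanded 3 mm and the force rose from 5 to 13 N, so the arm is on its stop; it touches the peg at (120,418). I'll hold for half a second and check the surroundings.

>>> apply_moves(plan=[{"tx": 0, "ty": 0, "tz": 0, "yaw": 0, "grip": -0.9}, {"tx": 0, "ty": 0, "tz": 0, "yaw": 0, "grip": -0.9}, {"tx": 0, "ty": 0, "tz": 0, "yaw": 0, "grip": -0.9}, {"tx": 0, "ty": 0, "tz": 0, "yaw": 0, "grip": -0.9}])

```text
time: 17.38
tool_pos: [0.5486, -0.1042, 0.1066]
tool_rot: [-3.136, 0.002, 0.243]
contact_force: [-6.5, 12.5, 9.4]
opening: 0.0132
```

```bash
python3 o.py; python3 - <<'E'
from h import *
a,_=robot.read_camera("scene"); b,_=robot.read_camera("top")
cv2.imwrite("pics/fin.png",np.hstack([cv2.resize(a[130:290,170:370,::-1],(400,320)),cv2.resize(b[80:280,130:380,::-1],(400,320))]))
E
```

```text
17.375 [ 0.54860097 -0.10422536  0.10662067] [-3.13619823e+00  2.14096456e-03  2.42614277e-01] 0.013165327559837238 [-6.54230971 12.52869193  9.41799055] [ 1.78591558  1.01534189 -0.1476612 ]
tangential -13.733499143067617
```

View pics/fin.png

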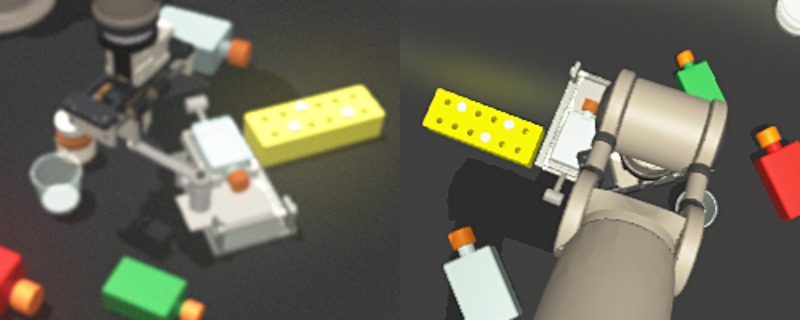

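```bash
python3 -c "
from cell import robot
print(robot.hand_in())"
```

```text
the job is handed in; nothing more can be done
None
```

I tipped the cradle by its knob to about 30° (0.110 m rise), held it there for just over a second, and lowered it along the same arc. It was resting on its stop, with about 20 N of push measured, before I released the knob. The spring arm stayed closed over the flask throughout.

I then pinched the post and swung the spring arm to its stop, and handed in at about 17.5 s with the fingers still holding it there.

- **Stop reached:** the tool stalled after 0.9 mm of a commanded 3 mm. The force along the swing rose from about 5 N to 13 N, and the wrist picture shows the arm touching the stop peg.
- **Flask and surroundings:** the last pictures show the flask in its cradle and the rack and beaker in place. The jar is partly hidden behind the gripper in them, but what shows looks unmoved.
- **Camera disagreement:** the top and scene cameras differed by up to about 14 mm on the knob at first. I settled it with the wrist camera before grasping.
- **Small push left on:** while holding the post, the tool also pushes down with about 9 N.

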